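Tension the tall ham press

TASK

Two spring-loaded ham presses stand on the worktop. Wind the wooden wheel on the taller one clockwise until it is firmly tensioned, with its pointer over the raised black sector on the lid; do not overtighten it past the sector, and leave the lower press, which is already tensioned, as it is.

Things in the scene. Friction and masses are not known exactly. Their poses are not given: they have to be found in the camera images.
- tall_press_wheel (a joint): Wheel of the taller press, upright axis. Rad, 0 = slack, grows clockwise from above. Starts at 0 to 0.35; resistance climbs as the spring inside is compressed: 0.20 N m of drag plus 0.115 N m per rad, so 0.35 N m when firm. Firm is 1.08 to 1.52 (pointer over the black sector, middle 1.30); more is overtightened; dead stop at 1.9. Friction holds the wheel where it is let go.
- tall_press_grip (a point): On the wheel's axis, in its grip bar, 152 mm above the worktop; turns with the wheel. Wooden disc 64 mm across, its top at 132 mm, with an upright bar across it: 56 mm long, 11 thick, 30 high (132 to 162 mm above the worktop). x along the bar to the pointer, an 8 mm wide wooden tongue from the disc's rim to 58 mm from the axis; y across the bar (pinch along y); z up.
- tall_press_mark (a point): Middle of the raised black sector (0.22 rad to either side) on the lid of the taller press, 49 mm from the wheel's axis, 117 mm above the worktop; the pointer is over it when the joint reads 1.30. The taller press is a slim steel pot, 110 mm high to its lid's top, lid 124 mm across, fixed to the worktop by a black suction foot.
- low_press_wheel (a joint): Wheel of the lower, wider press (68 mm high to its lid's top, lid 150 mm across, fixed), with a like wheel, pointer and sector: already firm, between 1.15 and 1.45 at the start. Leave it alone.

How it is judged:
By the outcome, as a careful person would: the job done as asked, in the order asked, and still so for the second after the job is handed in, with the robot touching nothing.
It also fails if it takes over 32 s, if anything falls off the work surface, if the arm or the gripper's body presses on something with over 40 N, if the wrist force passes 120 N, or if a joint passes its speed limit or range.

ROBOT

A 7-joint arm with a two-finger parallel gripper is mounted at the origin on a cart in front of the work surface, level with it; the furniture and walls round the work are solid. World frame = base frame: x ahead of the robot, y to its left, z up, the work surface at z = 0. Lengths are in m, angles in rad, forces in N, time in s.
With the tool pointing down it reaches from about 0.4 to 0.85 m from the base axis. Payload 10.4 kg.
Tool frame: the origin (TCP) lies where the fingers leave the gripper's body, on its centre line; the fingertips stand 73 mm ahead of it and the grasp point (between the pads) lies 54 mm ahead of it; z points along the fingers, y is the line along which they close (so a half turn about z gives the same grasp; the last joint's range is limited). The gripper opens to 85 mm and grips with 20 to 120 N. Pads are 22 mm wide; open, the fingers measure 114 mm over their backs; the gripper's body (76 mm by 85 mm) begins 54 mm behind the grasp point. The pads swing forward as they close: fully open they stand 13 mm farther back than shut.
Start: joints at [-1.207, 0.332, -0.065, 1.46, 0.022, 1.35, -0.088], TCP at [0.236, 0.579, 0.304] pointing down, gripper open.
Joint ranges: [-2.6, 2.6], [-0.5, 2.12], [-1.47, 1.34], [0.16, 2.42], [-1.27, 4.41], [0.06, 2.06], [-2.6, 2.6]. Speed limits (rad/s): [2.22, 2.22, 2.79, 2.79, 3.14, 3.14, 3.14].

INTERFACE

Orientations are given as a unit quaternion [x, y, z, w].
In Python, from workcell import manip, camera gives the robot as it stands. The module is installed in compiled form; this text tells all that it offers.
- The arm moves only by the shell command python3 -m creep 'ROWS' [OPENING] [FORCE]. ROWS is JSON, a list of rows, each a list of 2 entries, a list of its own where there are three numbers: the shift along the tool's x, y, z in mm, then the turn about the tool's z in rad. In form: [[[tx, ty, tz], twist], ...]. A call has 1 to 5 rows; each row is the pose to reach, as a shift and turn from the pose commanded when the call began, along the tool's axes at that moment; what a row does not reach only later rows make up. A row lasts 1/12 s, in which the tool goes at most 41.7 mm and 7.16 degrees, less where a joint would pass 70% of its speed; a pose out of reach is approached as far as the arm can. A call with a gripper value outside its range is refused whole. OPENING is the opening, from 0 (shut) to 1 (fully open), set as the call begins (- or left out, the last holds). The fingers move at their own pace and stop on an object; FORCE is the grip in N (left out, the last holds). Time passes only in rows, so rows that repeat a pose let the fingers close. It gives the time, the measured TCP pose, the force, the opening and the grip force at its end, in the units of the state.
- manip.get_obs(): the state, without advancing time (a new reading comes with each control period).
- camera(name): name is "scene" or "side" or "wrist"; returns a dict with "pixels" (480x640x3 uint8, red, green, blue), "z_map" (480x640 float32, m along the optical axis (not along the pixel's ray), 0 where there is no reading), "fx", "fy", "cx", "cy" (pixels), "extrinsics" (4x4, takes a point from world to camera coordinates). Camera axes: x right, y down, z forward; pixel columns grow to the right and rows downward; lengths in m; the calibration is good to about 2 mm. A picture is of the moment at which its call begins.
- manip.hand_in(): hands the job in; it is judged then, once.
The state is a dict: "clock": time; "joint_pos": joint angles; "joint_velocities": joint speeds; "tau": joint torques, N m; "position": TCP position; "ee_rot": TCP orientation; "ft_force": force on the tool from outside, world axes, zero at the start; "torque": the same for the moment, N m; "grip_width": opening from 0.0 (shut) to 1.0 (fully open); "grasp_force": force on a finger pad.
Only numpy, scipy, OpenCV 4.12 (cv2) and the standard library are available. Lean on these libraries where they do the work, as an engineer would, in place of code of your own. Each camera call takes 0.05 s, during which the arm holds its last target. There are 200 camera calls.

## Working session

There is one attempt and no reset: what is moved stays moved. The work goes in short steps, Python scripts to look and compute and a shell command to move; the robot and the scene stay as the last step left them, time stands still between calls to the robot, and variables do not carry over. Pictures are saved under pics/ and viewed, at most 10 in all, crops included, and the job is handed in when it is done.

```bash
mkdir -p pics; python3 - <<'E'
from workcell import manip,camera
import cv2,numpy as np
o=manip.get_obs();print({k:np.round(v,3).tolist() for k,v in o.items()})
ims=[]
for n in("scene","side"):
    c=camera(n);np.savez(n+".npz",**c)
    cv2.imwrite(f"pics/{n}0.png",c["pixels"][...,::-1])
    print(n,c["fx"],c["cx"],c["cy"],np.round(c["extrinsics"],3).tolist())
E
```

```text
{'clock': 0.0, 'joint_pos': [-1.207, 0.333, -0.065, 1.461, 0.022, 1.35, -0.089], 'joint_velocities': [0.001, 0.001, 0.0, -0.0, -0.001, -0.001, 0.001], 'tau': [0.0, -62.546, 0.05, -39.16, 0.016, 0.01, 0.0], 'position': [0.236, 0.579, 0.303], 'ee_rot': [0.192, 0.981, -0.001, -0.0], 'ft_force': [0.001, 0.407, 1.118], 'torque': [0.047, -0.032, -0.01], 'grasp_force': 0.0, 'grip_width': 1.004}
scene 569.5927128393506 331.23872023078036 244.88324118038736 [[0.589, -0.808, -0.017, -0.326], [-0.407, -0.278, -0.87, 0.344], [0.698, 0.52, -0.492, 0.73], [0.0, 0.0, 0.0, 1.0]]
side 539.4674594558555 320.029997394086 237.64558804550416 [[0.991, -0.132, 0.022, -0.53], [-0.045, -0.482, -0.875, 0.136], [0.126, 0.866, -0.484, 1.121], [0.0, 0.0, 0.0, 1.0]]
```

View pics/scene0.png

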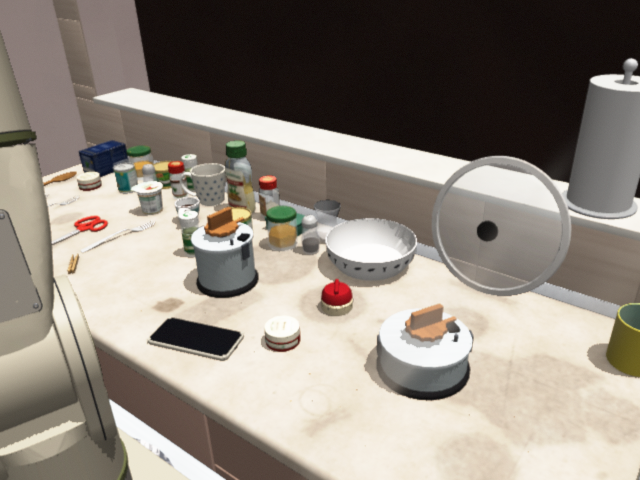

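View pics/side0.png

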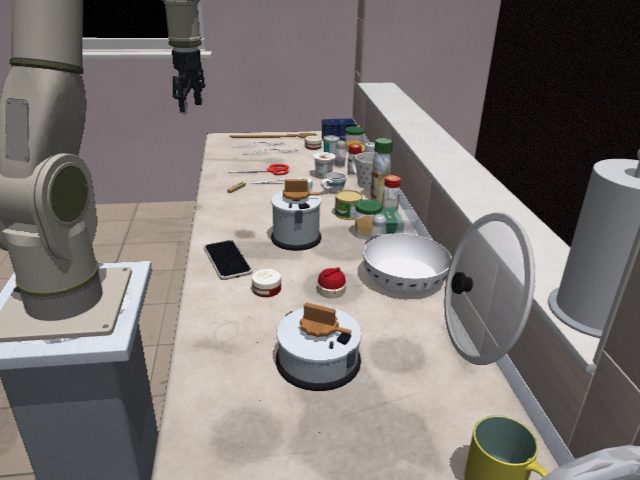

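The scene view shows the tall press wheel at about (222,228) and the low press at (428,325). In the side view the tall wheel is at about (297,192). Next I measure it.

```bash
cat > m.py <<'E'
import cv2,numpy as np
def pts(c,box):
    u0,v0,u1,v1=box
    vv,uu=np.mgrid[v0:v1,u0:u1]; z=c["z_map"][v0:v1,u0:u1]
    P=np.stack([(uu-c["cx"])/c["fx"]*z,(vv-c["cy"])/c["fy"]*z,z],-1).reshape(-1,3)
    E=c["extrinsics"]; W=(P-E[:3,3])@E[:3,:3]
    px=np.ascontiguousarray(c["pixels"][v0:v1,u0:u1])
    h=cv2.cvtColor(px,cv2.COLOR_RGB2HSV).reshape(-1,3).astype(int)
    return W,h,z.ravel()>0
def wood(h): return (h[:,0]<18)&(h[:,1]>100)&(h[:,2]>60)
def black(h): return h[:,2]<50
E
python3 - <<'E'
from m import *
ims=[]
for n,b in(("scene",(182,195,272,300)),("side",(262,170,332,250))):
    c=dict(np.load(n+".npz")); W,h,ok=pts(c,b)
    w=W[ok&wood(h)&(W[:,2]>.1)]
    bar=w[w[:,2]>.137]; pl=w[w[:,2]<.132]
    lid=W[ok&(abs(W[:,2]-.11)<.004)&(h[:,1]<70)]
    top=w[w[:,2]>.157]
    print(n,len(bar),'top n',len(top),top.mean(0).round(4),'bar mean',bar.mean(0).round(4),'zmax',w[:,2].max())
    q=np.linalg.svd(bar[:,:2]-bar[:,:2].mean(0))[2][0];print('bar dir',q)
    (r0,s,a)=cv2.minAreaRect(bar[:,:2].astype('f')*1000);print('rect',r0,s,a)
    print('lid circ',cv2.minEnclosingCircle(lid[:,:2].astype('f')*1000))
    bk=W[ok&black(h)&(abs(W[:,2]-.115)<.012)];print('black',len(bk),bk.mean(0).round(4))
    x0,y0,x1,y1=b;ims.append(cv2.resize(c["pixels"][y0:y0+80,x0:x0+70,::-1],(400,457),interpolation=cv2.INTER_CUBIC))
cv2.imwrite("pics/crop.png",np.hstack(ims))
E
```

```text
scene 345 top n 117 [0.4996 0.2294 0.1612] bar mean [0.4978 0.2284 0.1517] zmax 0.16465457926882077
bar dir [-0.99564026  0.0932763 ]
rect (500.0958251953125, 229.65370178222656) (14.914485931396484, 56.493106842041016) 87.08647155761719
lid circ ((502.6750793457031, 230.62098693847656), 65.08576965332031)
black 56 [0.5078 0.1786 0.1148]
side 233 top n 63 [0.5014 0.2283 0.1608] bar mean [0.5018 0.2283 0.1507] zmax 0.16480272293629555
bar dir [ 0.99727781 -0.0737358 ]
rect (502.92266845703125, 228.04214477539062) (13.21081829071045, 53.719459533691406) 86.38233947753906
lid circ ((500.5000305175781, 228.3192596435547), 64.78754425048828)
black 44 [0.5126 0.1843 0.1159]
```

View pics/crop.png

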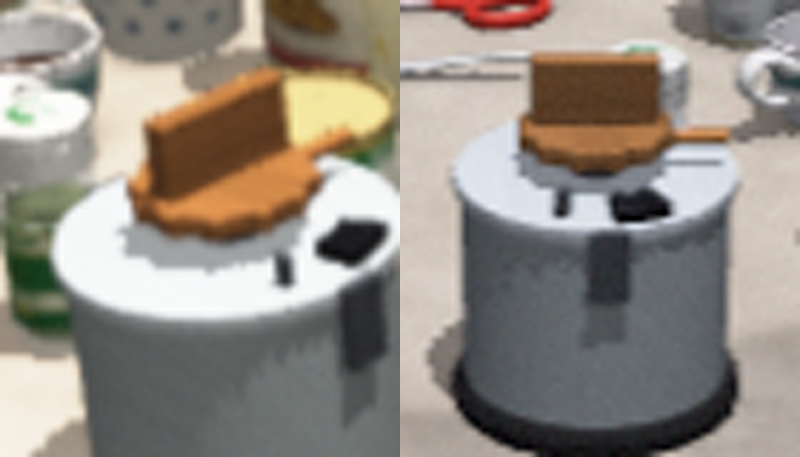

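The crop shows the pointer heading about +x. In full-image pixels the black sector is at scene (243.6,237.4) and side (304,206), with a separate small tick at about (232,242) and (290,205).

```bash
python3 - <<'E'
from m import *
C=np.array([.501,.229])
for n,b,sb in(("scene",(182,195,272,300),(236,230,252,243)),("side",(262,170,332,250),(297,202,312,210))):
    c=dict(np.load(n+".npz"));E=c["extrinsics"];R=E[:3,:3];o=-R.T@E[:3,3]
    def cast(u,v,z):
        d=R.T@np.array([(u-c["cx"])/c["fx"],(v-c["cy"])/c["fy"],1]);return (o+d*(z-o[2])/d[2])[:2]
    g=cv2.cvtColor(c["pixels"],cv2.COLOR_RGB2HSV)[...,2]
    u0,v0,u1,v1=sb;m=(g[v0:v1,u0:u1]<60).astype('uint8')
    k,l,st,ce=cv2.connectedComponentsWithStats(m);i=1+st[1:,4].argmax()
    p=cast(ce[i][0]+u0,ce[i][1]+v0,.1165);print(n,'sector',st[i],p.round(4),np.hypot(*(p-C)),np.arctan2(*(p-C)[::-1]))
    W,h,ok=pts(c,b);w=W[ok&wood(h)&(W[:,2]<.135)&(W[:,2]>.112)&(np.hypot(*(W[:,:2]-C).T)>.038)]
    print('pointer',len(w),w.mean(0).round(4),np.arctan2(*(w[:,:2].mean(0)-C)[::-1]))
    W,h,ok=pts(c,(100,60,420,300));t=W[ok&(W[:,2]>.125)&(W[:,2]<.4)&(W[:,0]>.2)]
    d=np.hypot(*(t[:,:2]-C).T);t=t[(d>.045)&(d<.2)];
    q=np.unique(np.round(t/.03),axis=0)*.03;print('obst',q.round(2).tolist()[:40])
E
```

```text
scene sector [ 2  4 11  7 53] [0.5111 0.1819] 0.0482046921281244 -1.3592472258884891
pointer 22 [0.5483 0.2258 0.1269] -0.06686379920940079
obst [[0.54, 0.21, 0.12], [0.54, 0.24, 0.12], [0.57, 0.21, 0.12], [0.57, 0.24, 0.12]]
side sector [ 2  1 10  6 43] [0.5152 0.1805] 0.05050077958655557 -1.28565643168311
pointer 17 [0.5489 0.2266 0.1267] -0.04981180704274288
obst [[0.54, 0.21, 0.12], [0.54, 0.24, 0.12], [0.57, 0.24, 0.12]]
```

```bash
python3 -m creep '[[[-34,-20,4],0],[[-68,-40,8],0],[[-102,-60,12],0],[[-136,-80,16],0],[[-170,-100,20],0]]' 1 && python3 -m creep '[[[-34,-20,4],0],[[-68,-40,8],0],[[-102,-60,12],0],[[-136,-80,16],0],[[-170,-100,20],0]]'; cat > s.py <<'E'
from m import *
from workcell import manip
from scipy.spatial.transform import Rotation as Ro
import sys
T=np.array([float(a) for a in sys.argv[1:4]]);o=manip.get_obs();R=Ro.from_quat(o["ee_rot"]).as_matrix()
print('t',o["clock"],'pos',o["position"],'yYaw',np.degrees(np.arctan2(R[1,1],R[0,1])),'toolshift mm',(R.T@(T-o["position"])*1000).round(1),'tilt z',R[:,2].round(3),'F',np.round(o["ft_force"],1),np.round(o["torque"],2),'grip',o["grip_width"],o["grasp_force"])
E
python3 s.py .501 .229 .21
```

```text
clock: 0.52
position: [0.3562, 0.4203, 0.2834]
ee_rot: [0.192, 0.981, -0.0, -0.0]
ft_force: [0.9, 0.8, 0.5]
grip_width: 0.997
grasp_force: 0.0
clock: 0.93
position: [0.4759, 0.2635, 0.2636]
ee_rot: [0.192, 0.981, 0.0, -0.0]
ft_force: [0.4, -0.3, -0.4]
grip_width: 1.001
grasp_force: 0.0
t 0.9333 pos [0.4758961  0.26354098 0.2636233 ] yYaw 67.83967295889575 toolshift mm [-36.3 -22.5  53.6] tilt z [-0.  0. -1.] F [ 0.4 -0.3 -0.4] [ 0.07 -0.03 -0.03] grip 1.0014668304305878 0.0
```

```bash
python3 -m creep '[[[-18,-11,0],-0.1],[[-36,-22,0],-0.2],[[-36,-22,0],-0.32],[[-36,-22,0],-0.32],[[-36,-22,0],-0.32]]'; python3 s.py .501 .229 .21; python3 - <<'E'
from m import *
from workcell import camera
c=camera("wrist");cv2.imwrite("pics/w1.png",c["pixels"][...,::-1]);np.savez("wrist.npz",**c)
E
```

```text
clock: 1.35
position: [0.5, 0.2316, 0.2636]
ee_rot: [0.035, 0.999, 0.0, -0.0]
ft_force: [-0.7, 0.1, -0.2]
grip_width: 0.998
grasp_force: 0.0
t 1.35 pos [0.49995381 0.23164628 0.26361601] yYaw 85.97171454606868 toolshift mm [-1.3 -2.6 53.6] tilt z [-0.001  0.    -1.   ] F [-0.7  0.1 -0.2] [-0.02  0.03 -0.05] grip 0.9977037612596351 0.0
```

View pics/w1.png

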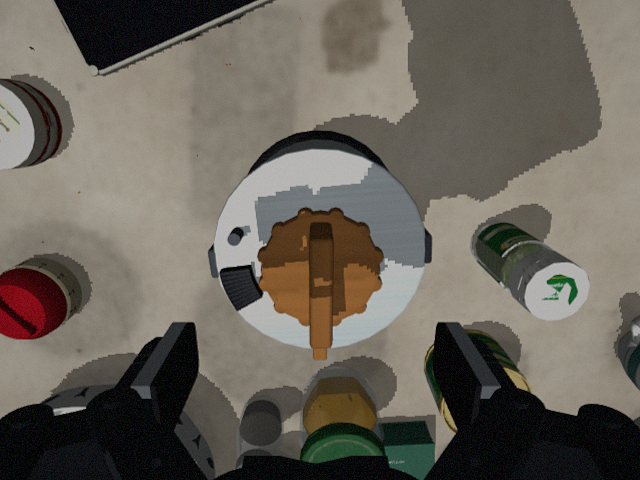

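The wrist view shows the bar running vertically at u≈320, rows 222–350, with the pointer tip at (320,355). The black sector is at (240,287) and the fingers straddle the bar, so I refine the numbers from this view.

```bash
cat > w.py <<'E'
from m import *
def meas(c,sectorbox):
    E=c["extrinsics"];R=E[:3,:3];o=-R.T@E[:3,3]
    def cast(p,z):
        p=np.atleast_2d(p);d=np.c_[(p[:,0]-c["cx"])/c["fx"],(p[:,1]-c["cy"])/c["fy"],np.ones(len(p))]@R
        return (o+d*((z-o[2])/d[:,2])[:,None])[:,:2]
    hsv=cv2.cvtColor(c["pixels"],cv2.COLOR_RGB2HSV).astype(int)
    W,h,ok=pts(c,(180,120,460,400))
    w=ok&wood(h)
    top=W[w&(W[:,2]>.157)];print('bartop',len(top),cv2.minAreaRect(top[:,:2].astype('f')*1000))
    disc=W[w&(abs(W[:,2]-.131)<.005)];print('disc circ',cv2.minEnclosingCircle(disc[:,:2].astype('f')*1000))
    lid=W[ok&(abs(W[:,2]-.11)<.004)];Cc,_=cv2.minEnclosingCircle(lid[:,:2].astype('f')*1000);print('lid',Cc,_);C=np.array(Cc)/1000
    u0,v0,u1,v1=sectorbox;m=(hsv[v0:v1,u0:u1,2]<70).astype('uint8')
    k,l,st,ce=cv2.connectedComponentsWithStats(m);i=1+st[1:,4].argmax();p=cast(ce[i]+[u0,v0],.117)[0]
    a=np.arctan2(*(p-C)[::-1]);print('sector',st[i],p,np.hypot(*(p-C)),a)
    pw=W[w&(W[:,2]<.135)&(np.hypot(*(W[:,:2]-C).T)>.042)];b=np.arctan2(*(pw[:,:2].mean(0)-C)[::-1])
    print('pointer',len(pw),b,'to turn',b-a)
if __name__=="__main__": meas(dict(np.load("wrist.npz")),(216,262,266,315))
E
python3 w.py
```

```text
bartop 2438 ((502.6474609375, 233.12203979492188), (10.97281265258789, 55.50135803222656), 86.50553894042969)
disc circ ((514.740234375, 231.29510498046875), 45.813941955566406)
lid (503.3737487792969, 233.03219604492188) 65.19343566894531
sector [   4    3   43   46 1284] [0.51452457 0.18662017] 0.04773276983904711 -1.3350082353562869
pointer 247 -0.001946357114686877 to turn 1.3330618782416
```

```bash
python3 -m creep '[[[-2,-0.5,20],0],[[-2,-0.5,40],0],[[-2,-0.5,53],0],[[-2,-0.5,53],0]]'; python3 -m creep '[[[0,0,0],0],[[0,0,0],0],[[0,0,0],0],[[0,0,0],0],[[0,0,0],0]]' 0 60; python3 -m creep '[[[0,0,0],0],[[0,0,0],0],[[0,0,0],0],[[0,0,0],0],[[0,0,0],0]]';python3 s.py .502 .231 .21
```

```text
clock: 1.73
position: [0.5004, 0.2312, 0.2081]
ee_rot: [0.034, 0.999, -0.001, -0.002]
ft_force: [-1.0, -1.0, -0.3]
grip_width: 1.001
grasp_force: 0.0
clock: 2.15
position: [0.5024, 0.231, 0.2116]
ee_rot: [0.034, 0.999, 0.0, 0.0]
ft_force: [-0.4, 0.1, 0.1]
grip_width: 0.299
grasp_force: 0.0
clock: 2.57
position: [0.5024, 0.2333, 0.2118]
ee_rot: [0.033, 0.999, 0.002, 0.001]
ft_force: [0.9, 9.0, 0.2]
grip_width: 0.115
grasp_force: 62.7
t 2.5667 pos [0.50243992 0.23329133 0.21183939] yYaw 86.26229211962095 toolshift mm [ 0.3 -2.3  1.8] tilt z [ 0.002  0.004 -1.   ] F [0.9 9.  0.2] [ 1.62 -0.37 -0.19] grip 0.11496776864653212 62.67589867115021
```

The grip pulled the tool 2.3 mm in +y, so the axis is at y≈0.2335. I shift the command to match and start winding.

```bash
python3 -m creep '[[[0,2.5,0],0],[[0,2.5,0],0.1],[[0,2.5,0],0.2],[[0,2.5,0],0.3],[[0,2.5,0],0.4]]';python3 s.py .503 .2335 .2118; python3 -m creep '[[[0,0,0],0.1],[[0,0,0],0.2],[[0,0,0],0.3],[[0,0,0],0.4],[[0,0,0],0.4]]';python3 s.py .503 .2335 .2118
```

```text
clock: 2.98
position: [0.5025, 0.2336, 0.2118]
ee_rot: [0.233, 0.972, 0.0, 0.0]
ft_force: [-0.8, -0.5, 6.1]
grip_width: 0.113
grasp_force: 63.6
t 2.9833 pos [0.50250645 0.23360957 0.21179259] yYaw 63.000698211769915 toolshift mm [-0.5  0.1 -0. ] tilt z [ 0.001  0.001 -1.   ] F [-0.8 -0.5  6.1] [-0.14  0.49  0.24] grip 0.11318803396222935 63.62380385398865
clock: 3.4
position: [0.5024, 0.2336, 0.2117]
ee_rot: [0.423, 0.906, 0.0, 0.0]
ft_force: [-2.5, 0.6, 7.0]
grip_width: 0.115
grasp_force: 63.7
t 3.4 pos [0.50238502 0.23357237 0.21174689] yYaw 39.9822672878667 toolshift mm [-0.5  0.4 -0.1] tilt z [ 0.     0.001 -1.   ] F [-2.5  0.6  7. ] [-0.13  0.64 -0.11] grip 0.11506742806136737 63.67579221725464
```

```bash
python3 -m creep '[[[0,0,0],0.11],[[0,0,0],0.22],[[0,0,0],0.33],[[0,0,0],0.45],[[0,0,0],0.45]]'; python3 -m creep '[[[0,0,0],0],[[0,0,0],0]]';python3 s.py .503 .2335 .2118; python3 - <<'E'
from m import *
from workcell import camera
a=[]
for n,b in(("scene",(182,195)),("side",(262,170))):
    c=camera(n);a.append(cv2.resize(c["pixels"][b[1]:b[1]+80,b[0]:b[0]+70,::-1],(400,457),interpolation=cv2.INTER_CUBIC))
cv2.imwrite("pics/crop2.png",np.hstack(a))
E
```

```text
clock: 3.82
position: [0.5023, 0.2336, 0.2118]
ee_rot: [0.615, 0.789, 0.0, -0.0]
ft_force: [-2.2, -0.7, 6.7]
grip_width: 0.112
grasp_force: 63.8
clock: 3.98
position: [0.5023, 0.2336, 0.2118]
ee_rot: [0.612, 0.791, 0.0, -0.0]
ft_force: [-3.6, -0.2, 6.3]
grip_width: 0.114
grasp_force: 63.8
t 3.9833 pos [0.50232443 0.23358435 0.21177754] yYaw 14.55184952129819 toolshift mm [-0.3  0.6 -0. ] tilt z [ 0.     0.001 -1.   ] F [-3.6 -0.2  6.3] [-0.02  0.77 -0.03] grip 0.11355259157137867 63.75354051589966
```

View pics/crop2.png

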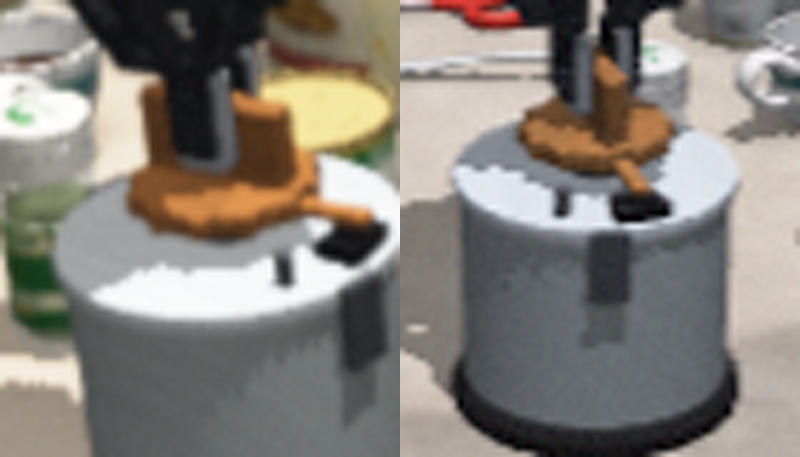

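The pointer in the crop lies over or just short of the black sector at (350,220) and (640,190). I release, lift and check from the wrist camera.

```bash
python3 -m creep '[[[0,0,0],0],[[0,0,0],0],[[0,0,0],0],[[0,0,0],0],[[0,0,0],0]]' 1; python3 -m creep '[[[0,0,-15],0],[[0,0,-35],0],[[0,0,-52],0],[[0,0,-52],0],[[0,0,-52],0]]'; python3 - <<'E'
from m import *
from workcell import camera
c=camera("wrist");cv2.imwrite("pics/w2.png",c["pixels"][...,::-1]);np.savez("wrist2.npz",**c)
E
```

```text
clock: 4.5
position: [0.5024, 0.2332, 0.2108]
ee_rot: [0.612, 0.791, -0.0, -0.0]
ft_force: [0.7, 0.5, 0.1]
grip_width: 0.817
grasp_force: 0.0
clock: 4.92
position: [0.5027, 0.2334, 0.2636]
ee_rot: [0.612, 0.791, 0.001, 0.0]
ft_force: [-0.9, 0.2, -0.6]
grip_width: 0.995
grasp_force: 0.0
```

View pics/w2.png

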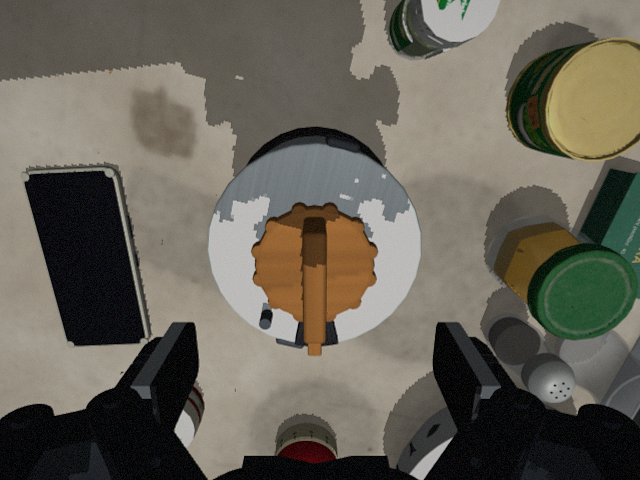

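```bash
python3 - <<'E'
from w import *
c=dict(np.load("wrist2.npz"))
W,h,ok=pts(c,(180,120,460,400));top=W[ok&wood(h)&(W[:,2]>.157)]
print(len(top),cv2.minAreaRect(top[:,:2].astype('f')*1000))
E
```

```text
2545 ((502.93212890625, 233.40042114257812), (10.94570541381836, 55.59153747558594), 13.934294700622559)
```

The wrist view shows the pointer tip at (315,350), centred over the black sector (300–338, 333). The bar now points at −1.328 rad against about −1.32 for the sector middle. The gripper is clear of everything.

```bash
python3 -m creep '[[[0,0,-30],0],[[0,0,-40],0],[[0,0,-40],0]]'; python3 -c "from workcell import manip;print(manip.hand_in())"
```

```text
clock: 5.22
position: [0.5031, 0.2335, 0.3048]
ee_rot: [0.612, 0.791, 0.002, 0.001]
ft_force: [-0.3, 0.1, -0.4]
grip_width: 1.003
grasp_force: 0.0
the job is handed in; nothing more can be done
None
```

I wound the tall press wheel about 1.27 rad clockwise, so its pointer sits over the middle of the black sector; the low press was left untouched, the gripper is clear, and the job was handed in at about 5.2 s (no verdict was returned).

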